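# Shut off the calibration gas behind a sliding cover

## Task

In the calibration-gas manifold box on the bench, push the blue cover along its guides by its black lug, all the way aside to the other end of the box, without lifting it. Then push the orange valve handle that this reveals round to its stop, fully shut (a quarter turn from in line with its pipe to across it), leave the black handle, the jar, the notebook and the meter as they are, and finish with the cover still open.

Things in the scene. Friction and masses are not known exactly. Their poses are not given: they have to be found in the camera images.
- manifold: Fixed white box, 220 (x) x 500 (y) mm. Origin: centre of its underside, on the bench. Its x points away from the robot, y along the box to the robot's left (turned up to 20 degrees). The -y half is the valve bay, the +y half a closed deck. Rim and deck 85 mm above the bench; an aluminium lip all round, up to 97 mm, guides the cover and stops it at both ends.
- bay_floor (a point): Centre of the valve bay's floor, 10 mm above the bench. Inside, the open-topped bay measures 188 mm (manifold x) by 234 mm (manifold y), from manifold y = -234 to 0.
- cover: Loose blue plate, 203 (x) x 238 (y) x 6 mm, 0.3 to 0.65 kg. Origin: centre of its underside, 85 mm above the bench. It lies on the rim inside the lip with 2.5 mm play each side, at first over the bay (origin at manifold y -120 to -106 mm), and slides towards manifold +y to the end lip (origin at about +123 mm). Only friction of a few newtons resists.
- cover_lug (a point): Centre of the black lug on the middle of the cover, 104 mm above the bench. The lug is 70 mm along x, 16 mm along y and stands from 91 mm (cover's top) to 117 mm above the bench.
- orange_pivot (a point): Point on the vertical turning axis of the orange handle, half-way up it, 62 mm above the bench. Hub radius 14 mm. This valve and the one with the black handle stand about 100 mm apart along y in the bay, either way round. Below: brass block 50 x 28 mm up to 36 mm, stem of radius 11 mm, steel pipe along manifold x with its top at 34 mm above the bench.
- orange_tip (a point): Middle of the free end of the orange handle, 70 mm from its pivot, 62 mm above the bench. The handle is a level bar 14 mm wide, from 54 to 70 mm above the bench, with a white band near its end.
- orange_handle (a joint): Angle of the orange handle, rad. 0: open, pointing to manifold -x, in line with its pipe; grows counter-clockwise seen from above, to 1.571: shut, against its stop, pointing to manifold -y. Starts at 0 to 0.25. It stays where it is left; turning takes about 0.12 Nm (2 to 3 N near the end).
- black_pivot (a point): Same point on the turning axis of the black valve handle; the same shape and size as the orange one, to be left alone.
- black_tip (a point): Middle of the free end of the black handle, as on the orange one.
- jar_center (a point): Centre of a loose amber jar with a white cap, 56 mm across, 85 mm high, standing on the bench by the -y end of the box.
- notebook_center (a point): Centre of a loose yellow notebook, 100 x 160 x 16 mm, lying beyond the box (on its +x side).
- meter_center (a point): Centre of a loose grey hand-held meter, 55 x 150 x 28 mm, lying beyond the box (on its +x side).

How it is judged:
By the outcome, as a careful person would: the job done as asked, in the order asked, and still so for the second after the job is handed in, with the robot touching nothing.
It also fails if it takes over 50 s, if anything falls off the work surface, if the arm or the gripper's body presses on something with over 40 N, if the wrist force passes 120 N, or if a joint passes its speed limit or range.

## Robot

A 7-joint arm with a two-finger parallel gripper is mounted at the origin on the work surface. World frame = base frame: x ahead of the robot, y to its left, z up, the work surface at z = 0. Lengths are in m, angles in rad, forces in N, time in s.
With the tool pointing down it reaches from about 0.4 to 0.85 m from the base axis. Payload 10.4 kg.
Tool frame: the origin (TCP) lies midway between the tips of the shut fingers; the grasp point (between the pads) lies 19 mm behind it; z points along the fingers, y is the line along which they close (so a half turn about z gives the same grasp; the last joint's range is limited). The gripper opens to 85 mm and grips with 20 to 120 N. Pads are 22 mm wide; open, the fingers measure 114 mm over their backs; the gripper's body (76 mm by 85 mm) begins 54 mm behind the grasp point. The pads swing forward as they close: fully open they stand 13 mm farther back than shut.
Start: joints at [1.236, 0.332, -0.065, 1.46, 0.022, 1.35, -0.088], TCP at [0.192, -0.595, 0.231] pointing down, gripper open.
Joint ranges: [-2.6, 2.6], [-0.5, 2.12], [-1.47, 1.34], [0.16, 2.42], [-1.27, 4.41], [0.06, 2.06], [-2.6, 2.6]. Speed limits (rad/s): [2.22, 2.22, 2.79, 2.79, 3.14, 3.14, 3.14].

## Interface

Orientations are given as a unit quaternion [x, y, z, w].
In Python, from workcell import get_obs, camera, camera_params, hand_in gives the robot as it stands.
- The arm moves only by the tool carry_out, never from a script. Its argument "commands" is a list that holds one entry, the list of rows, each a list of 6 numbers: the shift along the tool's x, y, z in units of 40 mm (1.0 is 40 mm), then the turn, a rotation vector about the tool's x, y, z in units of 6 degrees (1.0 is 6 degrees). In form: [[[x, y, z, ax, ay, az], ...]]. A call has 1 to 20 rows; each row shifts and turns the commanded pose from where the row before left it, along the tool's axes as they then stand; what a row does not reach is not made up. A row lasts 1/12 s, in which the tool goes at most 41.7 mm and 7.16 degrees, less where a joint would pass 70% of its speed; a pose out of reach is approached as far as the arm can. A call is refused whole if a number of a shift passes 1 or a number of a turn 1, either way. A call with a gripper value outside its range is refused whole. "hand" is the closure, from -1 (fully open) to 1 (shut), set as the call begins (left out, the last holds). The fingers move at their own pace and stop on an object; "force" is the grip in N (left out, the last holds). Time passes only in rows, so rows that do not move let the fingers close. It gives the time, the measured TCP pose, the force, the opening and the grip force at its end, in the units of the state.
- get_obs(): the state, without advancing time (a new reading comes with each control period).
- camera(name): name is "scene" or "top" or "wrist"; returns the picture (384x512x3 uint8, red, green, blue); there is no depth.
- camera_params(name): a dict with "mtx" (3x3 intrinsics, pixels), "R" (3x3) and "t" (3): a world point X has camera coordinates R X + t. Camera axes: x right, y down, z forward; pixel columns grow to the right and rows downward; lengths in m; the calibration is good to about 2 mm. The wrist camera is an equidistant fisheye: a pixel r from the principal point sees the ray r / f radians off the axis. A picture is of the moment at which its call begins: read the wrist's pose just before it. camera_params takes no time and is no camera call; for the wrist camera it gives the pose at the moment of the call.
- hand_in(): hands the job in; it is judged then, once.
The state is a dict: "clock": time; "joint_pos": joint angles; "joint_velocities": joint speeds; "tau": joint torques, N m; "position": TCP position; "ee_rot": TCP orientation; "ft_force": force on the tool from outside, world axes, zero at the start; "torque": the same for the moment, N m; "grip_width": opening from 0.0 (shut) to 1.0 (fully open); "grasp_force": force on a finger pad.
Only numpy, scipy, OpenCV 4.12 (cv2) and the standard library are available. Lean on these libraries where they do the work, as an engineer would, in place of code of your own. Each camera call takes 0.05 s, during which the arm holds its last target. There are 200 camera calls.

## Working session

There is one attempt and no reset: what is moved stays moved. The work goes in short steps, Python scripts to look and compute and a tool call to move; the robot and the scene stay as the last step left them, time stands still between calls to the robot, and variables do not carry over. Pictures are saved under pics/ and viewed, at most 10 in all, crops included, and the job is handed in when it is done.

Besides the shell and the picture viewer there is one more tool, called after "Emit:" in YAML: its name, and indented under it one key for each argument. carry_out: Moves the arm, as the interface text tells. Its arguments: {"type":"object","properties":{"commands":{"type":"array"},"hand":{"type":"number"},"force":{"type":"number"}},"required":["commands"]}

```bash
mkdir -p pics; ls; python3 - <<'E'
from workcell import *
import cv2,numpy as np
o=get_obs(); print(o['clock'],o['position'],o['ee_rot'],o['grip_width'])
for n in('top','scene'):
    im=camera(n); cv2.imwrite(f'pics/{n}0.png',cv2.resize(im[:,:,::-1],(800,600),interpolation=cv2.INTER_CUBIC)); p=camera_params(n); print(n,p['mtx'].tolist(),np.round(p['R'],4).tolist(),p['t'])
E
```

```text
pics
0.0 [ 0.19160103 -0.59452467  0.23052992] [ 9.87869505e-01  1.55284782e-01 -1.52614133e-04 -6.74250281e-04] 1.0041497331312936
top [[461.3862911072969, 0.0, 257.4937692680235], [0.0, 461.3862911072969, 193.44428370305192], [0.0, 0.0, 1.0]] [[-0.0733, -0.9973, 0.0003], [-0.9732, 0.0715, -0.2188], [0.2181, -0.0164, -0.9758]] [0.0336209  0.64351156 1.18625496]
scene [[443.7533006789297, 0.0, 259.71262075657086], [0.0, 443.7533006789297, 194.99301974534197], [0.0, 0.0, 1.0]] [[0.4301, 0.9026, 0.0203], [0.5904, -0.2642, -0.7626], [-0.683, 0.34, -0.6465]] [-0.29420844 -0.30971764  1.48930603]
```

View pics/top0.png

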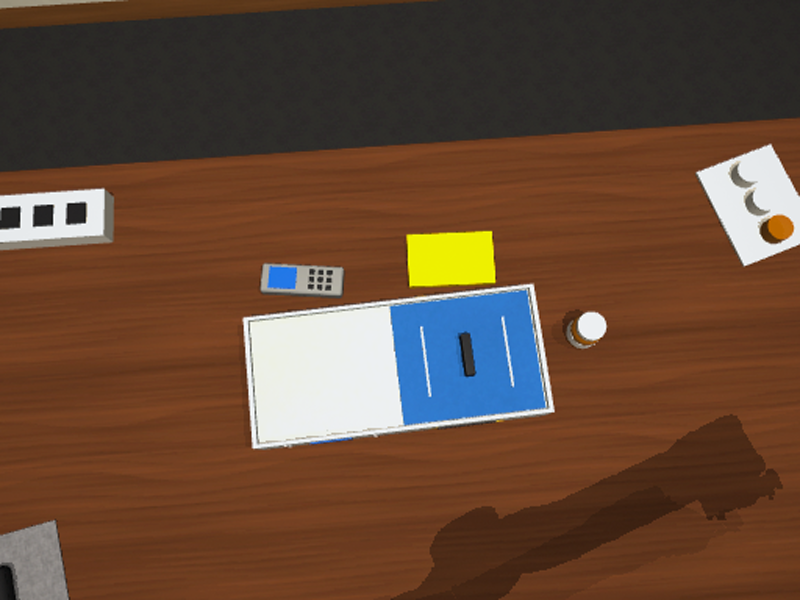

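View pics/scene0.png

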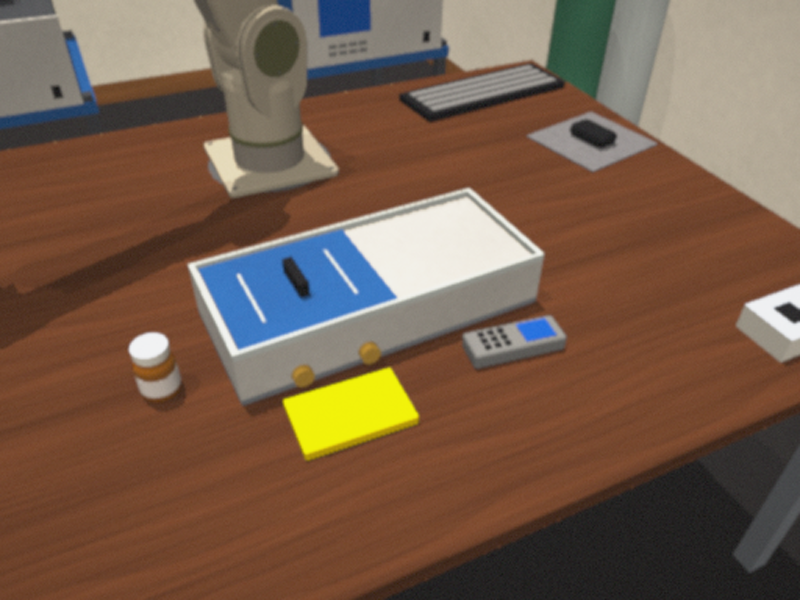

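The top view (800x600) shows the box lip corners at about (243,319), (534,284), (553,411) and (254,447), the lug top near (467,354), and the jar cap at (592,326). The notebook and meter lie beyond the box. The scene view agrees, with the cover over the -y half.

```bash
cat > h.py <<'E'
from workcell import *
import cv2,numpy as np
from scipy.spatial.transform import Rotation as Rn
def ray(name,uv,z,s=1.0,p=None):
    p=p or camera_params(name); K=p['mtx']; R=np.array(p['R']); t=np.array(p['t'])
    x,y=(np.array(uv,float)*s-[K[0][2],K[1][2]])/[K[0][0],K[1][1]]
    if name=='wrist':
        r=np.hypot(x,y); k=np.tan(r)/r if r>1e-9 else 1; d=np.array([x*k,y*k,1])
    else: d=np.array([x,y,1])
    C=-R.T@t; d=R.T@d; return C+d*(z-C[2])/d[2]
def rel(target):
    o=get_obs(); R=Rn.from_quat(o['ee_rot']); return R.inv().apply(np.array(target)-o['position'])/0.04
def ang():
    m=Rn.from_quat(get_obs()['ee_rot']).as_matrix(); return np.degrees(np.arctan2(m[1,0],m[0,0]))
E
python3 - <<'E'
from h import *
c=np.array([ray('top',u,.097,.64)[:2] for u in [(243,319),(534,284),(553,411),(254,447)]]);print(c.round(4))
yax=(c[0]-c[1]+c[3]-c[2]);yax/=np.linalg.norm(yax);a=np.degrees(np.arctan2(-yax[0],yax[1]))
print('centre',c.mean(0),'yaw',a, [np.linalg.norm(c[i]-c[(i+1)%4]) for i in range(4)])
lug=ray('top',(466.5,354),.112,.64);print('lug',lug,'manif',(lug[:2]-c.mean(0))@yax)
print('jar',ray('top',(592,326),.085,.64)); print('tool x ang',ang())
E
```

```text
[[ 0.6292  0.2589]
 [ 0.654  -0.2411]
 [ 0.4366 -0.2479]
 [ 0.4145  0.2463]]
centre [0.53359418 0.00402989] yaw 2.6980618194164876 [np.float64(0.5005779384172812), np.float64(0.21742426832738393), np.float64(0.49472487841838064), np.float64(0.21510313806755432)]
lug [ 0.53955628 -0.11271712  0.112     ] manif -0.11689824512703921
jar [ 0.57582225 -0.33424327  0.085     ]
tool x ang 17.866216700379827
```

Emit:
carry_out:
  commands:
    - [[0, 0, 0, 0, 0, 0.85], [0, 0, 0, 0, 0, 0.85], [0, 0, 0, 0, 0, 0.83], [0.57, -0.64, 0.06, 0, 0, 0], [0.57, -0.64, 0.06, 0, 0, 0], [0.57, -0.64, 0.06, 0, 0, 0], [0.57, -0.64, 0.06, 0, 0, 0], [0.57, -0.64, 0.06, 0, 0, 0], [0.57, -0.64, 0.06, 0, 0, 0], [0.57, -0.64, 0.06, 0, 0, 0], [0.57, -0.64, 0.06, 0, 0, 0], [0.57, -0.64, 0.06, 0, 0, 0], [0.57, -0.64, 0.06, 0, 0, 0], [0.57, -0.64, 0.06, 0, 0, 0], [0.57, -0.64, 0.06, 0, 0, 0], [0.57, -0.64, 0.06, 0, 0, 0], [0.57, -0.64, 0.06, 0, 0, 0], [0.57, -0.64, 0.06, 0, 0, 0], [0.57, -0.64, 0.06, 0, 0, 0], [0, 0, 0, 0, 0, 0]]
  hand: 1
  force: 40

```text
clock: 1.77
position: [0.54, -0.1611, 0.1922]
ee_rot: [1.0, 0.028, 0.0, -0.002]
ft_force: [0.2, 0.1, -0.1]
grip_width: 0.0
grasp_force: 0.0
```

```bash
python3 - <<'E'
from h import *
o=get_obs(); print(o['position'],ang(),o['grip_width'],o['clock'])
print('to (.541,-.160,.101):',rel([.541,-.160,.101]).round(2))
im=camera('wrist'); cv2.imwrite('pics/w1.png',cv2.resize(im[:,:,::-1],(800,600)))
E
```

```text
[ 0.54004153 -0.16113883  0.19217316] 3.1782861073335167 0.0003918709446028285 1.7667
to (.541,-.160,.101): [ 0.02 -0.02  2.28]
```

View pics/w1.png

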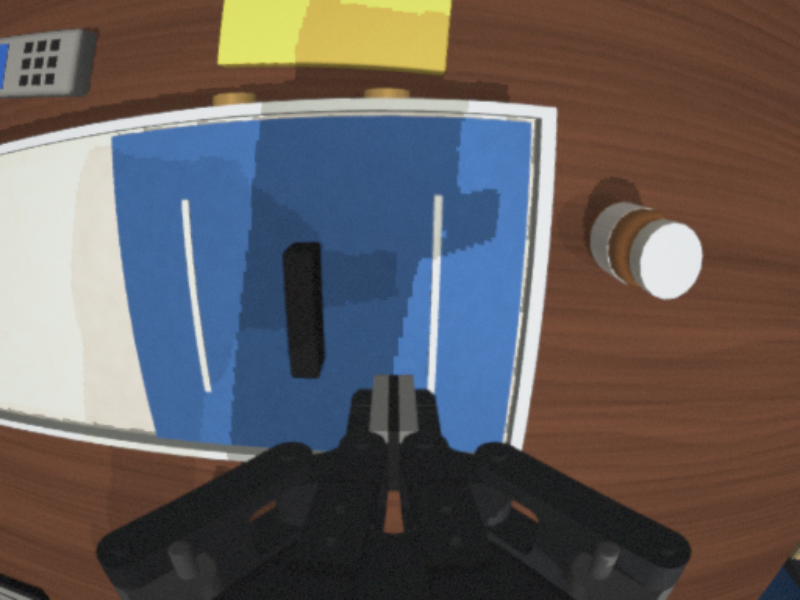

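The wrist view shows the shut fingers near (394,380), clear on the -y side of the lug at (304,310), and the tool lines up with the box. Next I lower and push.

Emit:
carry_out:
  commands:
    - [[0, 0, 0.75, 0, 0, 0], [0, 0, 0.75, 0, 0, 0], [0, 0, 0.72, 0, 0, 0], [0, 0, 0, 0, 0, 0], [0, -0.2, 0, 0, 0, 0], [0, -0.2, 0, 0, 0, 0], [0, -0.2, 0, 0, 0, 0], [0, -0.2, 0, 0, 0, 0], [0, -0.25, 0, 0, 0, 0], [0, -0.25, 0, 0, 0, 0], [0, -0.25, 0, 0, 0, 0], [0, -0.25, 0, 0, 0, 0]]

```text
clock: 2.82
position: [0.5345, -0.0977, 0.1057]
ee_rot: [1.0, 0.023, 0.001, 0.002]
ft_force: [-0.0, -6.7, 4.5]
grip_width: -0.001
grasp_force: 4.0
```

Emit:
carry_out:
  commands:
    - [[0, -0.27, 0, 0, 0, 0], [0, -0.27, 0, 0, 0, 0], [0, -0.27, 0, 0, 0, 0], [0, -0.27, 0, 0, 0, 0], [0, -0.27, 0, 0, 0, 0], [0, -0.27, 0, 0, 0, 0], [0, -0.27, 0, 0, 0, 0], [0, -0.27, 0, 0, 0, 0], [0, -0.27, 0, 0, 0, 0], [0, -0.27, 0, 0, 0, 0], [0, -0.27, 0, 0, 0, 0], [0, -0.27, 0, 0, 0, 0], [0, -0.27, 0, 0, 0, 0], [0, -0.27, 0, 0, 0, 0], [0, -0.27, 0, 0, 0, 0], [0, -0.25, 0, 0, 0, 0], [0, -0.2, 0, 0, 0, 0], [0, -0.1, 0, 0, 0, 0], [0, 0, 0, 0, 0, 0]]

```text
clock: 4.4
position: [0.5258, 0.0873, 0.1057]
ee_rot: [1.0, 0.024, 0.001, 0.001]
ft_force: [0.4, -3.2, 3.6]
grip_width: -0.002
grasp_force: 2.3
```

Emit:
carry_out:
  commands:
    - [[0, -0.12, 0, 0, 0, 0], [0, -0.1, 0, 0, 0, 0], [0, -0.1, 0, 0, 0, 0], [0, -0.1, 0, 0, 0, 0], [0, 0, 0, 0, 0, 0]]

```text
clock: 4.82
position: [0.5252, 0.1033, 0.1057]
ee_rot: [1.0, 0.023, 0.001, 0.001]
ft_force: [1.3, -5.9, 5.6]
grip_width: -0.001
grasp_force: 4.0
```

Emit:
carry_out:
  commands:
    - [[0, -0.08, 0, 0, 0, 0], [0, -0.08, 0, 0, 0, 0], [0, 0, 0, 0, 0, 0]]

```text
clock: 5.07
position: [0.5262, 0.1068, 0.1058]
ee_rot: [1.0, 0.022, 0.002, 0.002]
ft_force: [5.8, -12.9, 4.0]
grip_width: -0.003
grasp_force: 7.4
```

The force doubled and travel fell short of the command, so the cover is at the end lip. I'll back off, rise and look.

Emit:
carry_out:
  commands:
    - [[0, 0.3, 0, 0, 0, 0], [0, 0.4, 0, 0, 0, 0], [0, 0.2, -0.8, 0, 0, 0], [0, 0.3, -0.8, 0, 0, 0], [0, 0.7, -0.6, 0, 0, 0], [0, 0.8, -0.3, 0, 0, 0], [0, 0.8, 0, 0, 0, 0], [0, 0.8, 0, 0, 0, 0], [0, 0, 0, 0, 0, 0]]

```text
clock: 5.82
position: [0.5317, -0.0685, 0.2047]
ee_rot: [1.0, 0.019, 0.0, 0.001]
ft_force: [0.4, -0.4, 0.2]
grip_width: -0.001
grasp_force: 0.0
```

```bash
python3 - <<'E'
from h import *
o=get_obs(); print(o['position'],ang(),o['clock'],o['ft_force'])
im=camera('top')[150:300,120:390]; cv2.imwrite('pics/t2.png',cv2.resize(im[:,:,::-1],(800,444),interpolation=cv2.INTER_CUBIC))
im=camera('wrist'); cv2.imwrite('pics/w2.png',cv2.resize(im[:,:,::-1],(800,600)))
E
```

```text
[ 0.53166394 -0.06846856  0.20468716] 2.2274135369738777 5.8167 [ 0.39565868 -0.40792296  0.1616005 ]
```

View pics/t2.png

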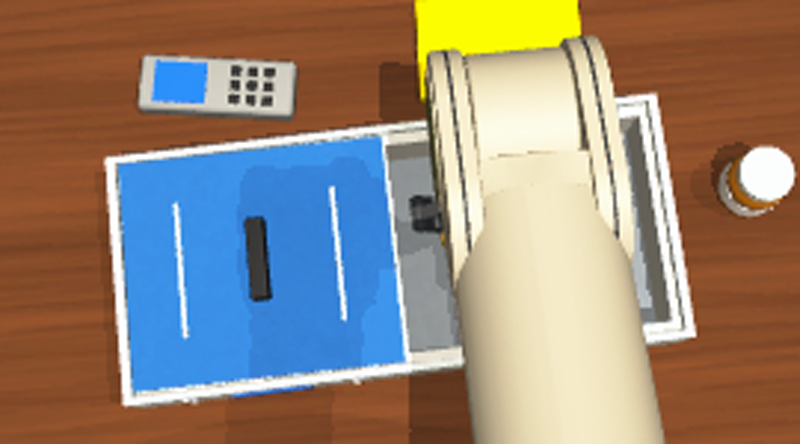

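View pics/w2.png

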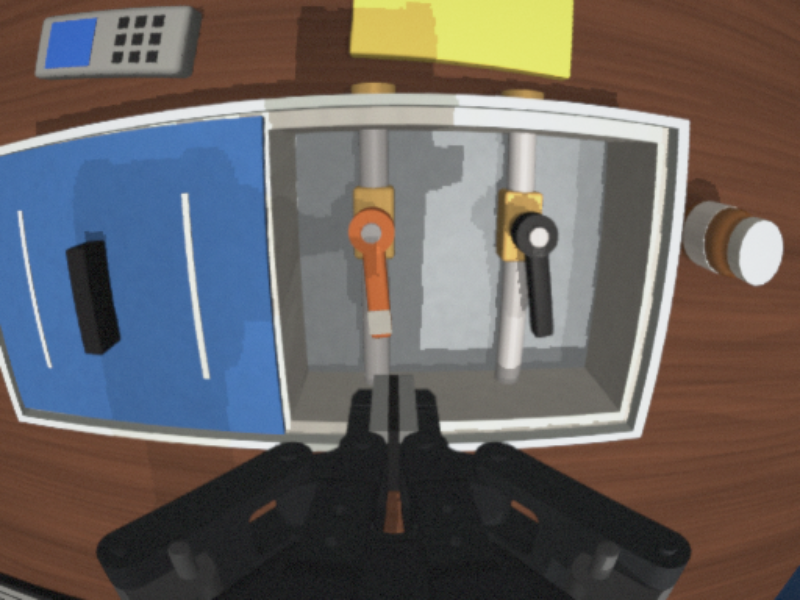

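The cover is open against the far lip. In the wrist view the orange hub is at (371,233) with its tip at (381,337), and the black hub is at (538,236) with its tip at (543,335). Orange is the +y valve.

```bash
python3 - <<'E'
from h import *
C=np.array([.5336,.004]);a=np.radians(2.7);X=np.array([np.cos(a),np.sin(a)]);Y=np.array([-X[1],X[0]])
for n,u in dict(oh=(371,234),ot=(381,336),bh=(538,237),bt=(543,335)).items():
    P=ray('wrist',u,.07,.64); d=P[:2]-C; print(n,P.round(4),'manif',(d@X).round(4),(d@Y).round(4))
    globals()[n]=P[:2]
d=ot-oh; print('len',np.linalg.norm(d),'handle ang',np.degrees(np.arctan2(d[1],d[0]))%360-180-2.7)
for th in (-32,5,15,30,45,60,75,90):   # finger centre at radius 52 along handle, 15 mm behind
    t=np.radians(180+2.7+th); u=np.array([np.cos(t),np.sin(t)]); n=np.array([-u[1],u[0]])
    p=oh+.052*u-.0145*n; print(th,p.round(4),rel([*p,.052]).round(2))
print(ang())
E
```

```text
oh [ 0.5653 -0.0477  0.07  ] manif 0.0293 -0.0531
ot [ 0.4991 -0.0562  0.07  ] manif -0.0373 -0.0585
bh [ 0.5694 -0.1516  0.07  ] manif 0.0284 -0.1571
bt [ 0.5037 -0.1644  0.07  ] manif -0.0378 -0.1668
len 0.06681976773201134 handle ang 4.5831562784404865
-32 [ 0.5271 -0.0096] [-0.06 -1.32  3.81]
5 [ 0.5119 -0.0403] [-0.47 -0.57  3.81]
15 [ 0.5114 -0.0497] [-0.5  -0.34  3.81]
30 [ 0.5137 -0.0636] [-0.45  0.01  3.81]
45 [ 0.5196 -0.0764] [-0.32  0.34  3.81]
60 [ 0.5286 -0.0873] [-0.11  0.62  3.81]
75 [ 0.5401 -0.0954] [0.17 0.84 3.81]
90 [ 0.5533 -0.1003] [0.49 0.98 3.81]
2.557847248594826
```

Emit:
carry_out:
  commands:
    - [[0, 0, 0, 0, 0, 1], [0, 0, 0, 0, 0, 1], [0, 0, 0, 0, 0, 1], [0, 0, 0, 0, 0, 1], [0, 0, 0, 0, 0, 1], [0, 0, 0, 0, 0, 1], [0, 0, 0, 0, 0, 1], [0, 0, 0, 0, 0, 1], [0, 0, 0, 0, 0, 1], [0, 0, 0, 0, 0, 1], [0, 0, 0, 0, 0, 1], [0, 0, 0, 0, 0, 1], [0, 0, 0, 0, 0, 1], [0, 0, 0, 0, 0, 1], [0, 0, 0, 0, 0, 1], [-0.5, 0.22, 0, 0, 0, 0], [-0.6, 0.22, 0, 0, 0, 0], [0, 0, 0, 0, 0, 0]]

```text
clock: 7.42
position: [0.5139, -0.0461, 0.1896]
ee_rot: [0.85, -0.527, -0.013, 0.012]
ft_force: [-0.3, 1.2, -0.5]
grip_width: 0.002
grasp_force: 0.0
```

```bash
python3 - <<'E'
from h import *
o=get_obs(); print(o['position'],ang(),o['clock'],o['joint_pos'].round(2) if hasattr(o['joint_pos'],'round') else o['joint_pos'])
print(rel([.5139,-.024,.053]).round(2))
im=camera('wrist'); cv2.imwrite('pics/w3.png',cv2.resize(im[:,:,::-1],(800,600)))
E
```

```text
[ 0.51394993 -0.04608572  0.18963727] -63.643513425809054 7.4167 [-0.56  0.15  0.62  1.8  -0.08  1.25 -2.6 ]
[-0.46 -0.36  3.41]
```

View pics/w3.png

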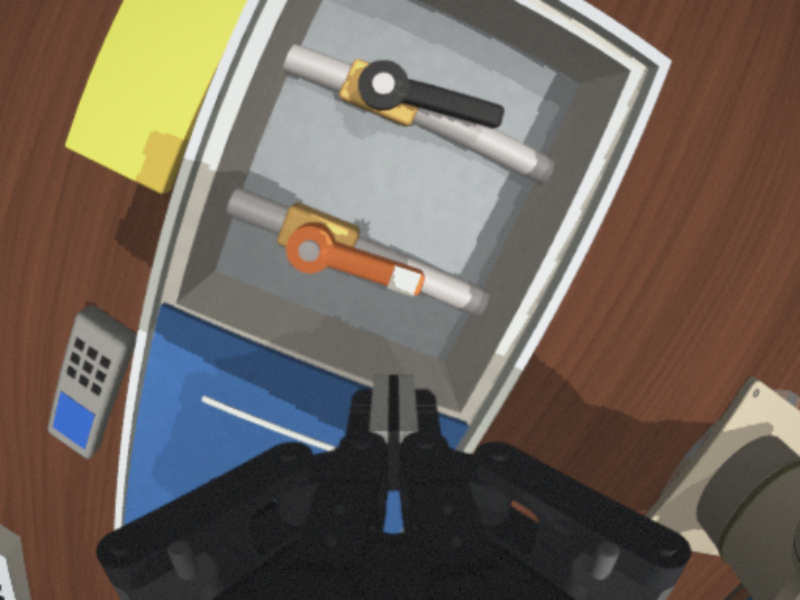

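Joint 7 has reached its limit, so I'll turn the other way to about +92°. The wrist view still shows orange pointing towards -x, untouched.

Emit:
carry_out:
  commands:
    - [[0, 0, 0, 0, 0, -1], [0, 0, 0, 0, 0, -1], [0, 0, 0, 0, 0, -1], [0, 0, 0, 0, 0, -1], [0, 0, 0, 0, 0, -1], [0, 0, 0, 0, 0, -1], [0, 0, 0, 0, 0, -1], [0, 0, 0, 0, 0, -1], [0, 0, 0, 0, 0, -1], [0, 0, 0, 0, 0, -1], [0, 0, 0, 0, 0, -1], [0, 0, 0, 0, 0, -1], [0, 0, 0, 0, 0, -1], [0, 0, 0, 0, 0, -1], [0, 0, 0, 0, 0, -1], [0, 0, 0, 0, 0, -1], [0, 0, 0, 0, 0, -1], [0, 0, 0, 0, 0, -1], [0, 0, 0, 0, 0, -1], [0, 0, 0, 0, 0, -1]]

```text
clock: 9.13
position: [0.5147, -0.0516, 0.1899]
ee_rot: [0.882, 0.471, -0.016, -0.005]
ft_force: [0.1, 0.7, 0.2]
grip_width: -0.0
grasp_force: 0.0
```

```bash
python3 - <<'E'
from h import *
o=get_obs(); print(o['position'],ang(),o['clock'],np.round(o['joint_pos'],2),o['ee_rot'])
p=camera_params('wrist'); print('cam',-np.array(p['R']).T@p['t'])
E
```

```text
[ 0.51469705 -0.05160411  0.18989847] 56.194817766112635 9.1333 [-0.38  0.15  0.43  1.79 -0.05  1.25 -0.53] [ 0.88208848  0.47077593 -0.01639829 -0.00458609]
cam [0.56622048 0.01805528 0.3308919 ]
```

Emit:
carry_out:
  commands:
    - [[0, 0, 0, 0, 0, -1], [0, 0, 0, 0, 0, -1], [0, 0, 0, 0, 0, -1], [0, 0, 0, 0, 0, -1], [0, 0, 0, 0, 0, -1], [0, 0, 0, 0, 0, -1], [0, 0, 0, 0, 0, 0]]

```text
clock: 9.72
position: [0.5147, -0.0517, 0.1899]
ee_rot: [0.694, 0.72, -0.014, -0.009]
ft_force: [1.1, -0.5, 0.9]
grip_width: 0.003
grasp_force: 0.0
```

```bash
python3 - <<'E'
from h import *
o=get_obs(); R=Rn.from_quat(o['ee_rot']); print(o['position'],ang(),o['clock'],np.round(o['joint_pos'],2),R.as_matrix()[:,2])
tgt=Rn.from_euler('z',92.7,degrees=True)*Rn.from_euler('x',180,degrees=True)
print('turn units',np.degrees((R.inv()*tgt).as_rotvec())/6)
D=np.array([.5139,-.024])-o['position'][:2]; print('after turn:',tgt.inv().apply([*D,.055-o['position'][2]])/.04)
E
```

```text
[ 0.51467132 -0.05167604  0.18990901] 92.165186085597 9.7167 [-0.34  0.14  0.38  1.79 -0.05  1.25  0.09] [-0.03323899 -0.00740737 -0.99941998]
turn units [-0.32018534  0.05722706 -0.09011074]
after turn: [0.69204123 0.01333151 3.3727253 ]
```

Emit:
carry_out:
  commands:
    - [[0, 0, 0, -0.32, 0.06, -0.09], [0.35, 0, 0, 0, 0, 0], [0.34, 0.01, 0, 0, 0, 0], [0, 0, 0.6, 0, 0, 0], [0, 0, 0.6, 0, 0, 0], [0, 0, 0.6, 0, 0, 0], [0, 0, 0.6, 0, 0, 0], [0, 0, 0.5, 0, 0, 0], [0, 0, 0.45, 0, 0, 0], [0, 0, 0, 0, 0, 0]]

```text
clock: 10.55
position: [0.5115, -0.024, 0.0525]
ee_rot: [0.693, 0.721, -0.002, -0.002]
ft_force: [-0.5, 0.9, -0.4]
grip_width: -0.0
grasp_force: 0.0
```

```bash
python3 - <<'E'
from h import *
o=get_obs(); R=Rn.from_quat(o['ee_rot']); print(o['position'],ang(),o['clock'],np.round(o['ft_force'],1),R.as_matrix()[:,2].round(3))
oh=np.array([.5653,-.0477]); prev=rel([*o['position'][:2],.053])
for th in (0,10,20,30,40,50,60,70,80,90,95):
    t=np.radians(180+2.7+th); u=np.array([np.cos(t),np.sin(t)]); n=np.array([-u[1],u[0]])
    off=.007+.011*abs(np.cos(np.radians(th)))+.0145*abs(np.sin(np.radians(th)))
    p=oh+.052*u-min(off,.0215)*n; q=rel([*p,.053]); print(th,p.round(4),(q-prev).round(2)); prev=q
E
```

```text
[ 0.5114632  -0.0239839   0.05253297] 92.23571217703605 10.55 [-0.5  0.9 -0.4] [-0.006 -0.    -1.   ]
0 [ 0.5125 -0.0322] [-0.21  0.02 -0.  ]
10 [ 0.5101 -0.0393] [-0.18 -0.07  0.  ]
20 [ 0.509  -0.0479] [-0.22 -0.04  0.  ]
30 [ 0.5099 -0.0577] [-0.24  0.01 -0.  ]
40 [ 0.5125 -0.0672] [-0.24  0.06 -0.  ]
50 [ 0.5167 -0.076 ] [-0.23  0.1  -0.  ]
60 [ 0.5223 -0.084 ] [-0.21  0.13 -0.  ]
70 [ 0.5293 -0.091 ] [-0.18  0.17 -0.  ]
80 [ 0.5374 -0.0965] [-0.15  0.2  -0.  ]
90 [ 0.5463 -0.1007] [-0.11  0.22 -0.  ]
95 [ 0.551  -0.1021] [-0.04  0.12 -0.  ]
```

Emit:
carry_out:
  commands:
    - [[-0.21, 0.02, 0, 0, 0, 0], [-0.18, -0.04, 0, 0, 0, 0], [-0.22, -0.03, 0, 0, 0, 0], [-0.24, 0.01, 0, 0, 0, 0], [-0.24, 0.06, 0, 0, 0, 0], [-0.23, 0.1, 0, 0, 0, 0], [-0.21, 0.13, 0, 0, 0, 0], [0, 0, 0, 0, 0, 0]]

```text
clock: 11.22
position: [0.5268, -0.0871, 0.0559]
ee_rot: [0.693, 0.721, -0.001, 0.001]
ft_force: [-0.4, 0.6, 0.5]
grip_width: 0.0
grasp_force: 0.1
```

Emit:
carry_out:
  commands:
    - [[-0.09, 0.09, 0, 0, 0, 0], [-0.15, 0.2, 0.04, 0, 0, 0], [-0.11, 0.22, 0, 0, 0, 0]]

```text
clock: 11.47
position: [0.547, -0.098, 0.0537]
ee_rot: [0.692, 0.722, -0.001, -0.001]
ft_force: [-4.2, 2.8, -0.1]
grip_width: -0.004
grasp_force: 1.7
```

```bash
python3 - <<'E'
from h import *
o=get_obs(); print(o['position'],ang(),o['clock'],np.round(o['ft_force'],1),o['torque'])
im=camera('wrist'); cv2.imwrite('pics/w4.png',cv2.resize(im[:,:,::-1],(800,600)))
E
```

```text
[ 0.54698425 -0.09799571  0.05371706] 92.46527863352593 11.4667 [-4.2  2.8 -0.1] [0.55710999 0.70027349 0.07373032]
```

View pics/w4.png

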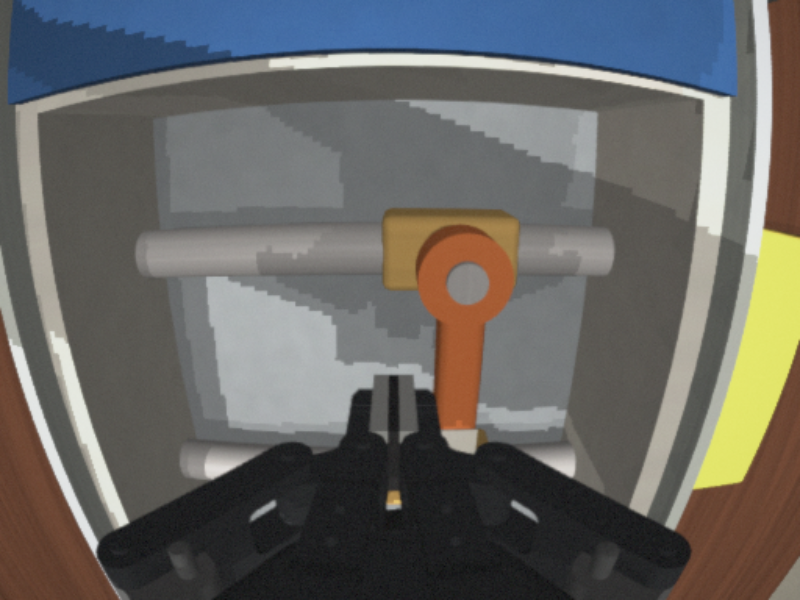

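The handle lies almost across its pipe, with the hub at (467,284) and its end near (460,435). I'll press on to the stop.

Emit:
carry_out:
  commands:
    - [[0, 0.08, 0, 0, 0, 0], [0, 0.08, 0, 0, 0, 0], [0, 0.06, 0, 0, 0, 0], [0, 0, 0, 0, 0, 0]]

```text
clock: 11.85
position: [0.549, -0.0983, 0.0527]
ee_rot: [0.692, 0.721, -0.006, -0.006]
ft_force: [-37.8, 3.0, 26.5]
grip_width: 0.004
grasp_force: 19.1
```

At the stop. I'll back off, rise and move away for a clear view.

Emit:
carry_out:
  commands:
    - [[0, -0.35, 0, 0, 0, 0], [0, -0.3, 0, 0, 0, 0], [0, 0, 0, 0, 0, 0], [0, 0, -0.6, 0, 0, 0], [0, 0, -0.8, 0, 0, 0], [0, 0, -0.8, 0, 0, 0], [0, 0, -0.8, 0, 0, 0], [0, 0, -0.8, 0, 0, 0], [-0.6, -0.4, -0.2, 0, 0, 0], [-0.8, -0.4, 0, 0, 0, 0], [-0.8, -0.4, 0, 0, 0, 0], [-0.8, -0.4, 0, 0, 0, 0], [-0.8, -0.3, 0, 0, 0, 0], [-0.8, 0, 0, 0, 0, 0], [-0.8, 0, 0, 0, 0, 0], [-0.8, 0, 0, 0, 0, 0], [-0.8, 0, 0, 0, 0, 0], [0, 0, 0, 0, 0, 0]]

```text
clock: 13.35
position: [0.4648, -0.3881, 0.2144]
ee_rot: [0.694, 0.72, -0.003, 0.001]
ft_force: [-1.4, -0.9, -0.3]
grip_width: -0.001
grasp_force: 0.0
```

```bash
python3 - <<'E'
from h import *
o=get_obs(); print(o['position'],o['clock'],np.round(o['ft_force'],1))
im=camera('top')[150:300,120:390]; cv2.imwrite('pics/t5.png',cv2.resize(im[:,:,::-1],(800,444),interpolation=cv2.INTER_CUBIC))
im=camera('wrist'); cv2.imwrite('pics/w5.png',cv2.resize(im[:,:,::-1],(800,600)))
E
```

```text
[ 0.46478961 -0.38814418  0.2143754 ] 13.35 [-1.4 -0.9 -0.3]
```

View pics/t5.png

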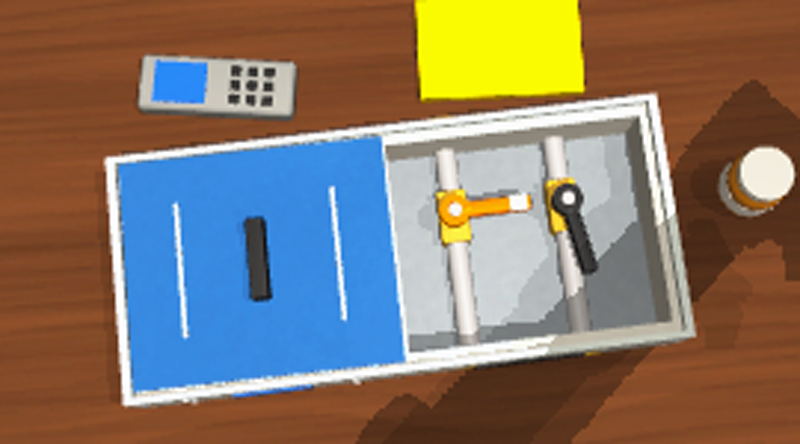

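View pics/w5.png

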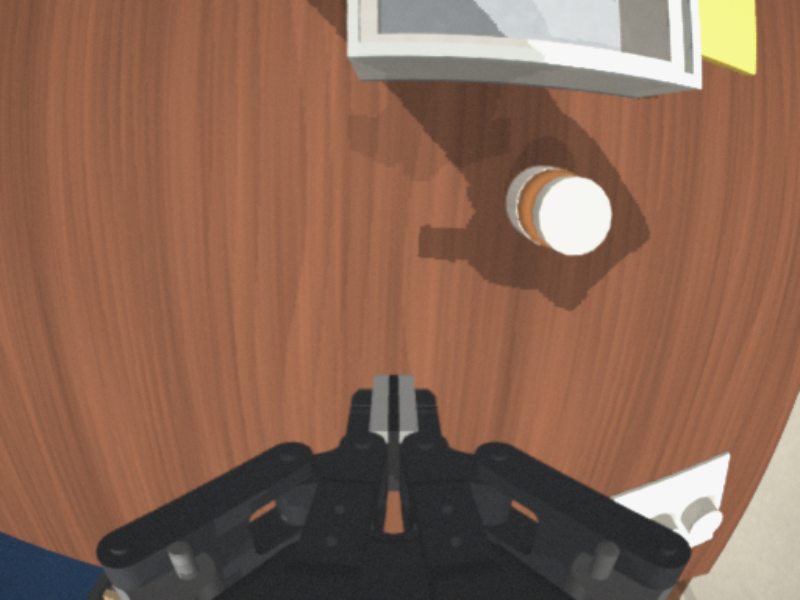

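The top crop shows the cover at the far end. The orange handle runs from (455,210) to (527,202), and the black one from (568,198) to (590,270). The jar, notebook and meter have not moved. I'll check both angles.

```bash
python3 - <<'E'
from h import *
f=lambda u:ray('top',np.array(u)/2.963+[120,150],.07)[:2]
for h,t in (((455,210),(527,202)),((568,198),(590,270))):
    d=f(t)-f(h); print(np.linalg.norm(d),np.degrees(np.arctan2(d[1],d[0]))%360-180-2.7)
E
```

```text
0.0659794735956439 89.50287181235858
0.06811117199541764 8.515733282335663
```

Orange reads 89.5°, which is on its stop, and black reads 8.5° against 8.3° before, so it is unchanged.

```bash
python3 -c "
from workcell import *
print(hand_in())"
```

```text
the job is handed in; nothing more can be done
None
```

The job is handed in: the blue cover is fully open at the far end, the orange handle is shut against its stop (measured 89.5°), and the black handle, jar, notebook and meter look unmoved in the last pictures, at about 13 s of the 50 s allowed; joint 7 reached its −2.6 range limit once while turning, so I reversed it, and the final push peaked at about 46 N through the fingertips.

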